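Load the tube rack into the photometer's rack lane until it trips the presence switch

ROBOT

A 6-joint arm with a two-finger parallel gripper is mounted at the origin on a cart in front of the work surface, level with it; the furniture and walls round the work are solid. World frame = base frame: x ahead of the robot, y to its left, z up, the work surface at z = 0. Lengths are in m, angles in rad, forces in N, time in s.
With the tool pointing down it reaches from about 0.25 to 0.8 m from the base axis. Payload 3.9 kg.
Tool frame: the origin (TCP) lies at the very end of the fingers, on their centre line; the grasp point (between the pads) lies 19 mm behind it (manip.tcp_to_grasp is the distance from the TCP to the grasp point, in m); z points along the fingers, y is the direction in which the jaws open and shut (so a half turn about z gives the same grasp; the last joint's range is limited). The gripper opens to 85 mm and grips with 20 to 120 N. Pads are 22 mm wide; open, the fingers measure 114 mm over their backs; the gripper's body (76 mm by 85 mm) begins 54 mm behind the grasp point. The pads swing forward as they close: fully open they stand 13 mm farther back than shut.
Start: joints at [-1.152, 0.26, -0.138, 1.173, 0, 1.571], TCP at [0.213, -0.48, 0.2] pointing down, gripper open.
Joint ranges: [-2.78, 2.78], [-0.83, 1.72], [-1.28, 1.37], [-1.9, 2.12], [-1.57, 1.48], [-3.14, 3.14]. Speed limits (rad/s): [2.57, 2.57, 3.14, 3.14, 3.14, 3.14].

INTERFACE

Orientations are given as [roll, pitch, yaw] about the fixed x, y, z axes, in that order (R = Rz(yaw) Ry(pitch) Rx(roll)).
In Python, from workcell import manip gives the robot as it stands.
- The arm moves only by the tool carry_out, never from a script. Its argument "plan" is a list that holds one entry, the list of rows, each a list of 5 numbers: the shift along the tool's x, y, z in m, then the turn about the tool's z in rad, then the closure in counts, from 0 (fully open) to 255 (shut). A call has exactly 10 rows; each row shifts and turns the commanded pose from where the row before left it, along the tool's axes as they then stand; what a row does not reach is not made up. A row lasts 1/10 s, in which the tool goes at most 50 mm and 8.59 degrees, less where a joint would pass 70% of its speed; a pose out of reach is approached as far as the arm can. A call with a gripper value outside its range is refused whole. The fingers move at their own pace and stop on an object; "grip_force" is the grip in N (left out, the last holds). Time passes only in rows, so rows that do not move let the fingers close, or fill a call up. It gives the time, the measured TCP pose, the force and the opening at its end, in the units of the state.
- manip.get_obs(): the state, without advancing time (a new reading comes with each control period).
- manip.grab_frame(name): name is "scene" or "top" or "wrist"; returns a dict with "pixels" (384x512x3 uint8, red, green, blue), "fx", "fy", "cx", "cy" (pixels), "pose" (4x4, takes a point from camera to world coordinates); the wrist camera has in their place "T_tool_cam" (4x4, takes a point from camera to tool coordinates, whose origin is the TCP and whose axes are the flange's). Camera axes: x right, y down, z forward; pixel columns grow to the right and rows downward; lengths in m; the calibration is good to about 2 mm. A picture is of the moment at which its call begins: read the wrist's pose just before it. There is no depth.
- manip.job_done(): hands the job in, once; it reports no verdict.
The state is a dict: "clock": time; "joint_positions": joint angles; "qvel": joint speeds; "tau": joint torques, N m; "ee_pos": TCP position; "orientation": TCP orientation; "contact_force": force on the tool from outside, world axes, zero at the start; "moment": the same for the moment, N m; "finger_gap": opening from 0.0 (shut) to 1.0 (fully open).
Only numpy, scipy, OpenCV 4.12 (cv2) and the standard library are available. Lean on these libraries where they do the work, as an engineer would, in place of code of your own. Each camera call takes 0.05 s, during which the arm holds its last target. There are 200 camera calls.

TASK

Slide the rack of test tubes endways into the guide lane of the photometer until it is fully home against the end buffers, so that its leading end holds down the hinged lever of the rack-presence switch, and swing the gate fully shut across the mouth behind it to secure it. Keep the rack upright on the bench with its tubes in it, and leave the beaker, the measuring cylinder and the petri dish where they are.

Things in the scene. Friction and masses are not known exactly. Their poses are not given: they have to be found in the camera images.
- bay: Fixed aluminium guide lane. Origin: on the bench, on the lane's centre line, in its mouth. x points along the lane, the way a rack slides in, y to the left of that. Two guides 18 mm high, inner faces at y = +-30.5 mm, run from x = 26 to 172 mm; from x = 26 back to x = -26 mm flared lead-ins of the same height open to +-60 mm. Liners make them slippery. The rack slides on the bench.
- end_stop (a point): Point midway between the faces of the two rubber end buffers (at y = +-19 mm), at x = 150, y = 0, z = 13 mm of the bay. An upright end plate 50 mm high stands 14 mm behind it and the photometer (200 x 66 x 64 mm) in line behind that. The switch housing, 52 mm high, stands outside the guide on the +y side at x = 146 to 196 mm.
- rack_home (a point): Fixed point on the bench in the lane, at x = 84, y = 0 mm of the bay: where the rack's origin lies when the rack is fully home.
- tube_rack: Tube rack, 132 long (its y axis) x 56 wide x 60 mm high, 0.13 to 0.23 kg, with upright end walls 56 x 58 mm at y = +-66 mm that can be pushed. Origin at the centre of its underside. It stands on the bench a few cm before the mouth, roughly in line, skewed up to 0.15 rad; its -y end faces the mouth. Three tubes stand in its leading half; the trailing half is empty.
- test_tube_0: Loose test tube, 18 mm diameter, 98 mm long, standing in the rack (top at z = 102 mm). Origin at its foot, z along the tube. Starts at x = -12.5, y = -47.5, z = 4 mm of the rack.
- test_tube_1: Loose test tube, 18 mm diameter, 98 mm long, standing in the rack (top at z = 102 mm). Origin at its foot, z along the tube. Starts at x = 12.5, y = -47.5, z = 4 mm of the rack.
- test_tube_2: Loose test tube, 18 mm diameter, 98 mm long, standing in the rack (top at z = 102 mm). Origin at its foot, z along the tube. Starts at x = -12.5, y = -23.5, z = 4 mm of the rack.
- switch_lever (a joint): Lever of the rack-presence switch, across the lane before the end plate, 30 to 44 mm above the bench, on an upright pivot at x = 158, y = 41 mm of the bay. 0 rad = free; grows as the rack's end presses it back, to about 0.45 with the rack on the buffers; trips at 0.37 (rack less than 4 mm short). Its spring gives under 0.4 N, less than the rack's friction on the bench.
- lever_roller (a point): Centre of the roller on the lever's end (12 mm diameter, 9 mm high, upright pin); when free it stands about 20 mm out before the buffers' faces.
- swing_gate (a joint): Flat steel gate arm, 81 mm long, 10 mm thick, z = 22 to 34 mm, passing above the lead-ins. 0 rad = shut across the mouth (pointing to the bay's -y), 3 mm behind the rack's end when that is home; a rack that is not home blocks it. At angle a it points to (-sin a, -cos a) in the bay's x, y: it opens outwards, starts at 1.95 to 2.3, stops at 2.4, and stays where it is left (light friction).
- gate_pivot (a point): Point on the gate's upright pivot axis, at x = 10, y = 54, z = 33 mm of the bay.
- gate_knob (a point): Point on the axis of the gate's upright black knob, 66 mm from the pivot axis and 54 mm above the bench; the knob is 15 mm in diameter and stands above the arm from z = 41 to 67 mm. It can be pushed from outside or pinched.
- measuring_cylinder: Tall measuring cylinder, 55 x 62 x 175 mm, a loose bystander at the back. Origin at its foot.
- beaker_small: Small beaker, 48 x 55 x 60 mm, a loose bystander. Origin at its foot.
- petri_dish: Petri dish, 62 mm diameter, 15 mm high, a loose bystander near the bench's front. Origin under its centre.
Mind the look-alikes: they are no part of the job. What is shaped like the tube_rack but green or red is not meant.

How it is judged:
At the end, for the whole second after the job is handed in: The rack stands upright on the bench in the lane, home to within 6 mm and square to 0.06 rad, its end holding the switch lever past 0.37 rad; the gate is shut to within 0.10 rad; all three tubes still stand in the rack; nothing moves (value of joint switch_lever above 0.37 rad and value of joint swing_gate below 0.1 rad and horizontal distance between tube_rack and rack_home below 0.006 m and angle between the y axis of tube_rack and the x axis of bay, either way round below 0.06 rad and height (world z) of tube_rack below 0.004 m and angle between tube_rack's own z axis and vertical below 0.05 rad and linear speed of tube_rack below 0.02 m/s and angle between each of test_tube_0, test_tube_1, test_tube_2's own z axis and vertical below 0.2 rad and horizontal distance between each of test_tube_0, test_tube_1, test_tube_2 and tube_rack below 0.065 m and height (world z) of each of test_tube_0, test_tube_1, test_tube_2 below 0.012 m); the robot touches nothing.
It fails at once if the rack is tipped by more than 0.35 rad (angle between tube_rack's own z axis and vertical above 0.35 rad).
It fails at once if a tube is spilt out of the rack (angle between any of test_tube_0, test_tube_1, test_tube_2's own z axis and vertical above 0.6 rad).
It fails at once if one of the other loose things (measuring cylinder, beaker, petri dish) is shifted by more than 30 mm (distance of any of measuring_cylinder, beaker_small, petri_dish from where it was at the start of the episode above 0.03 m).
It also fails if it takes over 51 s, if anything falls off the work surface, if the arm or the gripper's body presses on something with over 40 N, if the wrist force passes 120 N, or if a joint passes its speed limit or range.

## Working session

There is one attempt and no reset: what is moved stays moved. The work goes in short steps, Python scripts to look and compute and a tool call to move; the robot and the scene stay as the last step left them, time stands still between calls to the robot, and variables do not carry over. Pictures are saved under pics/ and viewed, about 8 in all and at most 12, crops included, and the job is handed in when it is done.

Besides the shell and the picture viewer there is one more tool, called after "Call:" in YAML: its name, and indented under it one key for each argument. carry_out: Moves the arm, as the interface text tells. Its arguments: {"type":"object","properties":{"plan":{"type":"array","items":{"type":"array","items":{"type":"array","items":{"type":"number"}}}},"grip_force":{"type":"number"}},"required":["plan"]}

```bash
mkdir -p pics && cat > h.py <<'E'
import numpy as np, cv2
from workcell import manip
def grab(n):
    o=manip.get_obs(); f=manip.grab_frame(n); return o,f
def save(f,name): cv2.imwrite('pics/'+name,cv2.cvtColor(f['pixels'],cv2.COLOR_RGB2BGR))
def ray(f,T,u,v,z):
    d=T[:3,:3]@np.array([(u-f['cx'])/f['fx'],(v-f['cy'])/f['fy'],1]); c=T[:3,3]
    return c+d*(z-c[2])/d[2]
def proj(f,T,p):
    q=np.linalg.inv(T)@np.r_[p,1]; return np.array([f['fx']*q[0]/q[2]+f['cx'],f['fy']*q[1]/q[2]+f['cy']])
E
python3 - <<'E'
from h import *
for n in('scene','top'):
    o,f=grab(n); save(f,n+'0.png'); print(n,f['fx'],f['fy'],f['cx'],f['cy']); print(np.round(f['pose'],4).tolist())
print(o)
a=cv2.imread('pics/top0.png'); cv2.imwrite('pics/top0b.png',cv2.resize(a,(800,600),interpolation=cv2.INTER_CUBIC))
E
```

```text
scene 375.52439296320307 375.52439296320307 251.76819292354264 192.0132290119254
[[-0.6393, -0.5935, 0.4889, -0.0189], [-0.7689, 0.4989, -0.3999, 0.635], [-0.0066, -0.6316, -0.7753, 0.9312], [0.0, 0.0, 0.0, 1.0]]
top 408.7604017353602 408.7604017353602 258.85884123674515 194.5130469320582
[[0.0023, -0.994, 0.1089, 0.3846], [-0.9998, -0.0043, -0.0186, 0.1783], [0.019, -0.1089, -0.9939, 1.4256], [0.0, 0.0, 0.0, 1.0]]
{'clock': 0.05, 'joint_positions': array([-1.15199972e+00,  2.60679646e-01, -1.39357003e-01,  1.17268288e+00,
        5.89623971e-07,  1.57077611e+00]), 'qvel': array([ 0.00113784,  0.00012382,  0.00120648,  0.00047635, -0.00059649,
       -0.00061692]), 'tau': array([ 3.19031960e-04, -4.06882989e+01,  2.54800969e+01,  1.01999921e-02,
        1.24215617e-04,  4.22324746e-06]), 'ee_pos': array([ 0.21320179, -0.47896479,  0.1989718 ]), 'orientation': array([-3.13966945e+00, -6.28498367e-07,  4.18816822e-01]), 'contact_force': array([ 7.04188122e-01,  3.29640116e-05, -4.31931567e-01]), 'moment': array([-0.02440586, -0.01929491, -0.0471216 ]), 'finger_gap': 1.0020536294435656}
```

View pics/top0b.png

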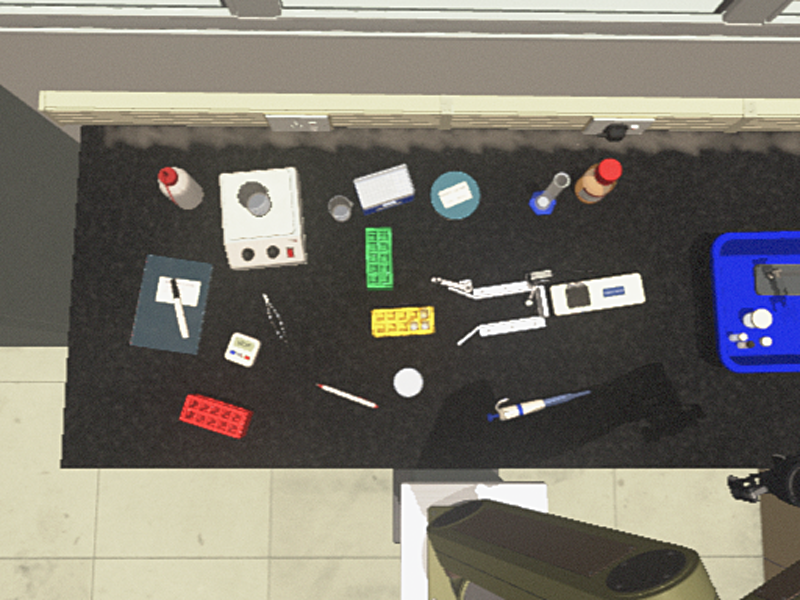

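View pics/scene0.png

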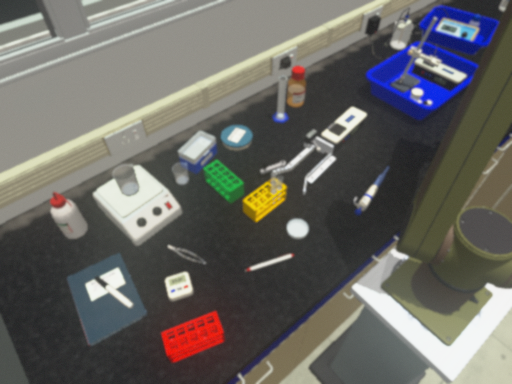

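Top view (800×600 version): the yellow rack is at (403,321). The lane runs right from about (460,310), with the photometer at (598,293). The gate is at (450,284), pivoting near (470,290). The petri dish is at (408,382), the beaker at (340,208) and the cylinder at (545,200). The scene view agrees. Next I'll measure by colour mask and take an enlarged crop.

```bash
python3 - <<'E'
from h import *
o,f=grab('top'); T=f['pose']; im=f['pixels']; hsv=cv2.cvtColor(im,cv2.COLOR_RGB2HSV)
m=cv2.inRange(hsv,(20,120,100),(35,255,255)); m[:, :220]=0; m[:, 300:]=0
n,l,s,c=cv2.connectedComponentsWithStats(cv2.morphologyEx(m,cv2.MORPH_CLOSE,np.ones((7,7))))
i=1+np.argmax(s[1:,4]); print('rack px',s[i],c[i])
pts=np.argwhere(l==i)[:,::-1].astype(np.float32)
for z in(0.058,):
    w=np.array([ray(f,T,u,v,z)[:2] for u,v in pts],np.float32); r=cv2.minAreaRect(w*1000); print(z,r)
# photometer + guides : bright low-sat
b=cv2.inRange(hsv,(0,0,150),(180,60,255))
n,l,s,c=cv2.connectedComponentsWithStats(b)
for i in range(1,n):
    if s[i,4]>15 and 270<c[i,0]<420 and 160<c[i,1]<240:
        p=np.argwhere(l==i)[:,::-1].astype(np.float32); z=0.018 if c[i,0]<350 else .064
        w=np.array([ray(f,T,u,v,z)[:2] for u,v in p],np.float32); print(s[i],cv2.minAreaRect(w*1000),z)
x0,y0,x1,y1=225,150,425,260
cv2.imwrite('pics/c.png',cv2.resize(cv2.cvtColor(im[y0:y1,x0:x1],cv2.COLOR_RGB2BGR),None,fx=4,fy=4,interpolation=cv2.INTER_CUBIC))
for nm,p in dict(petri=(261,244),green=(243,165)).items(): print(nm,ray(f,T,*p,0.01))
E
```

```text
rack px [237 196  42  20 747] [257.43373494 205.41900937]
0.058 ((497.54022216796875, 157.12844848632812), (62.64554214477539, 135.94857788085938), 3.6288585662841797)
[340 173  13   6  55] ((607.5647583007812, -152.67611694335938), (14.449420928955078, 44.682132720947266), 8.44533920288086) 0.018
[352 175  61  27 874] ((558.044189453125, -263.3424987792969), (65.16783905029297, 199.91725158691406), 8.899481773376465) 0.064
[276 178  75  43 795] ((521.2593383789062, -35.14564514160156), (259.4693603515625, 144.73513793945312), 88.22869110107422) 0.018
petri [0.36855116 0.14398839 0.01      ]
green [0.64369082 0.20764596 0.01      ]
```

View pics/c.png

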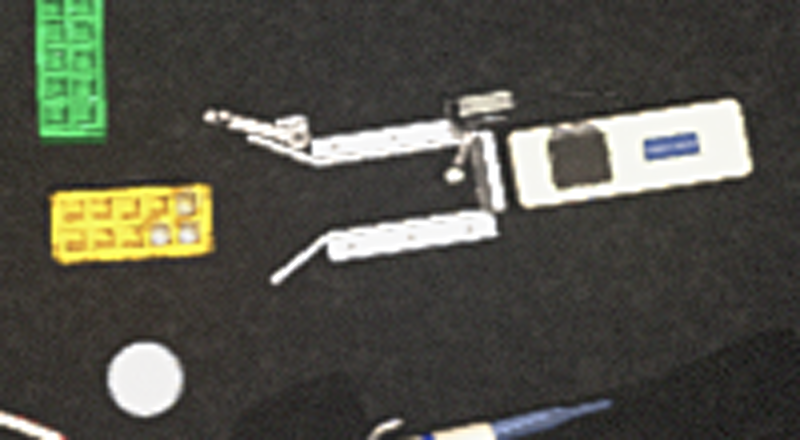

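The crop shows the yellow rack with its tubes at the right-hand end. Guide inner edges run about (318,163)→(455,141) and (328,238)→(492,213). The gate knob is near (213,117), the pivot at (295,130) and the roller at (455,175). Next I'll compute the bay pose and the first approach.

```bash
cat >> h.py <<'E'
def bayT(o,yaw):  # bay->world xy ; yaw= world angle of bay x
    c,s=np.cos(yaw),np.sin(yaw); R=np.array([[c,-s],[s,c]]); return lambda x,y: np.array(o)+R@np.array([x,y])
def steps(p0,yaw0,targets):
    "targets: (x,y,z,yaw,nrows) -> tool rows (shift before turn), tool down"
    p=np.array(p0,float);y=yaw0;out=[]
    for *t,ty,n in targets:
        dp=(np.array(t)-p)/n; dy=(ty-y)/n
        for k in range(n):
            c,s=np.cos(y),np.sin(y)
            out.append([round(float(v),3) for v in (c*dp[0]+s*dp[1], s*dp[0]-c*dp[1], -dp[2], -dy)]); y+=dy
        p=np.array(t);y=ty
    for r in out: print(r)
E
python3 - <<'E'
from h import *
o,f=grab('top'); T=f['pose']
q=lambda u,v,z: np.round(ray(f,T,225+u/4,150+v/4,z),4)
print('guideL inner',q(328,238,.018),q(492,213,.018)); print('guideR inner base',q(318,163,0),q(455,141,0))
print('knob',q(213,117,.067),'pivot',q(295,130,.036),'roller',q(455,175,.044),'plate top',q(485,132,.05),q(498,208,.05))
yaw=np.arctan2(-.988,.155); d=np.array([np.cos(yaw),np.sin(yaw)]);l=np.array([-d[1],d[0]])
ph=np.array([.558,-.2633])
for n,p in dict(gL0=q(328,238,.018),gL1=q(492,213,.018),gR0=q(318,163,0),gR1=q(455,141,0),knob=q(213,117,.067),piv=q(295,130,.036),rol=q(455,175,.044)).items(): print(n,np.round([(p[:2]-ph)@d,(p[:2]-ph)@l],4))
w=manip.grab_frame('wrist'); print(np.round(w['T_tool_cam'],4).tolist(),w['fx'],w['cx'],w['cy'])
ob=manip.get_obs(); print(ob['ee_pos'],ob['orientation'])
steps(ob['ee_pos'],ob['orientation'][2],[(.38,-.14,.30,1.634,10),(.46,.10,.30,1.634,10)])
E
```

```text
guideL inner [ 0.4874 -0.0148  0.018 ] [ 0.5097 -0.1577  0.018 ]
guideR inner base [ 0.5549 -0.0091  0.    ] [ 0.575  -0.1305  0.    ]
knob [0.5854 0.0877 0.067 ] pivot [0.579  0.0152 0.036 ] roller [ 0.5398 -0.1204  0.044 ] plate top [ 0.5761 -0.1455  0.05  ] [ 0.5111 -0.1552  0.05  ]
gL0 [-0.2564 -0.0312]
gL1 [-0.1118 -0.0313]
gR0 [-0.2516  0.0363]
gR1 [-0.1286  0.0374]
knob [-0.3425  0.0815]
piv [-0.2719  0.0639]
rol [-0.144   0.0042]
[[0.0006, -0.9571, -0.2898, 0.0743], [1.0, 0.0005, 0.0005, 0.0008], [-0.0003, -0.2898, 0.9571, -0.174], [0.0, 0.0, 0.0, 1.0]] 328.7958304237179 252.72001008912747 192.0594315090023
[ 0.21335494 -0.47931621  0.19939799] [-3.14066087e+00  8.95275289e-06  4.18803910e-01]
[0.029, -0.024, -0.01, -0.122]
[0.032, -0.021, -0.01, -0.122]
[0.034, -0.017, -0.01, -0.122]
[0.036, -0.012, -0.01, -0.122]
[0.037, -0.008, -0.01, -0.122]
[0.038, -0.003, -0.01, -0.122]
[0.038, 0.001, -0.01, -0.122]
[0.037, 0.006, -0.01, -0.122]
[0.036, 0.01, -0.01, -0.122]
[0.035, 0.015, -0.01, -0.122]
[0.023, 0.009, -0.0, -0.0]
[0.023, 0.009, -0.0, -0.0]
[0.023, 0.009, -0.0, -0.0]
[0.023, 0.009, -0.0, -0.0]
[0.023, 0.009, -0.0, -0.0]
[0.023, 0.009, -0.0, -0.0]
[0.023, 0.009, -0.0, -0.0]
[0.023, 0.009, -0.0, -0.0]
[0.023, 0.009, -0.0, -0.0]
[0.023, 0.009, -0.0, -0.0]
```

Call:
carry_out:
  plan:
    - [[0.029,-0.024,-0.01,-0.122,0],[0.032,-0.021,-0.01,-0.122,0],[0.034,-0.017,-0.01,-0.122,0],[0.036,-0.012,-0.01,-0.122,0],[0.037,-0.008,-0.01,-0.122,0],[0.038,-0.003,-0.01,-0.122,0],[0.038,0.001,-0.01,-0.122,0],[0.037,0.006,-0.01,-0.122,0],[0.036,0.01,-0.01,-0.122,0],[0.035,0.015,-0.01,-0.122,0]]

```text
clock: 1.25
ee_pos: [0.38, -0.1378, 0.3003]
orientation: [3.141, 0.0, 1.644]
contact_force: [-0.7, -0.5, -0.0]
finger_gap: 0.998
```

Call:
carry_out:
  plan:
    - [[0.026,0.01,0,0,0],[0.026,0.01,0,0,0],[0.026,0.01,0,0,0],[0.026,0.01,0,0,0],[0.026,0.01,0,0,0],[0.026,0.01,0,0,0],[0.026,0.01,0,0,0],[0.026,0.01,0,0,0],[0.026,0.01,0,0,0],[0,0,0,0,0]]

```text
clock: 2.25
ee_pos: [0.4545, 0.1028, 0.2993]
orientation: [3.141, -0.001, 1.642]
contact_force: [-0.2, -1.0, -0.0]
finger_gap: 0.998
```

```bash
cat >> h.py <<'E'
from scipy.spatial.transform import Rotation as Ro
def wrist():
    o,f=grab('wrist'); M=np.eye(4); M[:3,:3]=Ro.from_euler('xyz',o['orientation']).as_matrix(); M[:3,3]=o['ee_pos']
    return o,f,M@f['T_tool_cam']
E
python3 - <<'E'
from h import *
o,f,T=wrist(); print(o['clock'],o['ee_pos'],o['orientation'],o['joint_positions']); np.savez('w1.npz',T=T,px=f['pixels'])
cv2.imwrite('pics/w1.png',cv2.resize(cv2.cvtColor(f['pixels'],cv2.COLOR_RGB2BGR),(800,600),interpolation=cv2.INTER_CUBIC))
E
```

```text
2.25 [0.45449102 0.10284247 0.29933686] [ 3.14147514e+00 -9.93575162e-04  1.64249123e+00] [ 2.21804327e-01  1.33206346e-01 -4.36531669e-02  1.39367204e+00
  9.64828309e-04  1.72090594e+00]
```

View pics/w1.png

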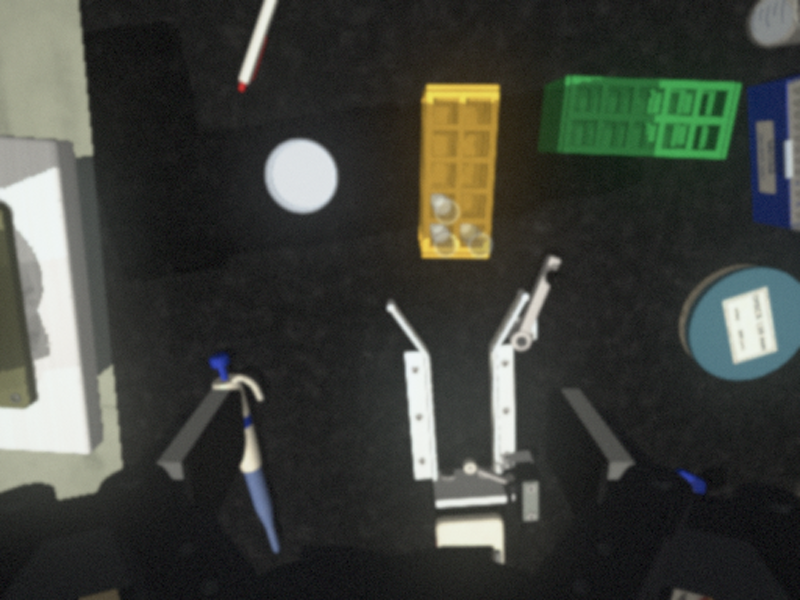

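The wrist view (800×600) shows the rack's top from (425,86) to (491,258), with the tubes at the mouth end. Guide inner edges are (428,353)→(438,476) and (492,350)→(494,455). The gate knob is at (552,262), the pivot at (522,341) and the roller at (470,467). Next I'll fit these edges with subpixel rays.

```bash
cat > m.py <<'E'
from h import *
d=np.load('w1.npz'); T=d['T']; im=d['px']; f=dict(fx=328.796,fy=328.796,cx=252.72,cy=192.06)
hsv=cv2.cvtColor(im,cv2.COLOR_RGB2HSV)
m=cv2.inRange(hsv,(18,110,70),(38,255,255)); R=[];L=[]
for v in range(60,158,3):
    u=np.where(m[v,240:340])[0]
    if len(u)>3: R.append((v,240+u.max()+.5)); L.append((v,240+u.min()-.5))
vv=np.where(m[:,290:300].any(1))[0]; print('rack rows',vv.min(),vv.max(), 'L',L[::8],'R',R[::8])
P=np.array([ray(f,T,u,v,.060)[:2] for v,u in R]); k=np.polyfit(P[:,1],P[:,0],1); print('rack +x edge slope',k, 'at y=.157',np.polyval(k,.157))
for v in(vv.min(),vv.max()): print('end',ray(f,T,295,v,.058))
P=np.array([ray(f,T,u,v,.060)[:2] for v,u in L]); k=np.polyfit(P[:,1],P[:,0],1); print('rack -x vis edge z60',k,np.polyval(k,.157))
g=cv2.cvtColor(im,cv2.COLOR_RGB2GRAY).astype(float)
for v in range(230,300,10): print(v,g[v,256:284:1].astype(int).tolist(),'|',g[v,306:336].astype(int).tolist())
for n,u,v,z in(('knob',552,262,.067),('pivot',522,341,.036),('roller',470,467,.044)): print(n,ray(f,T,u*.64,v*.64,z))
E
python3 m.py
```

```text
rack rows 53 166 L [(60, np.float64(269.5)), (84, np.float64(268.5)), (108, np.float64(267.5)), (132, np.float64(267.5)), (156, np.float64(266.5))] R [(60, np.float64(320.5)), (84, np.float64(318.5)), (108, np.float64(317.5)), (132, np.float64(315.5)), (156, np.float64(312.5))]
rack +x edge slope [-0.05678227  0.53901927] at y=.157 0.5301044519182061
end [0.49598144 0.22386313 0.058     ]
end [0.51071783 0.08968667 0.058     ]
rack -x vis edge z60 [-0.06073582  0.47912524] 0.4695897141176446
230 [49, 64, 114, 190, 230, 242, 244, 244, 244, 244, 244, 243, 244, 242, 238, 227, 230, 226, 189, 122, 71, 53, 52, 51, 52, 54, 52, 53] | [54, 54, 56, 55, 57, 52, 79, 118, 170, 205, 229, 234, 238, 239, 236, 227, 218, 215, 220, 228, 234, 226, 178, 105, 68, 58, 54, 52, 49, 49]
240 [51, 50, 70, 137, 213, 237, 243, 243, 241, 240, 240, 241, 243, 244, 242, 234, 226, 228, 225, 180, 112, 68, 52, 53, 50, 53, 53, 57] | [55, 61, 54, 58, 56, 59, 66, 88, 121, 176, 223, 233, 232, 237, 242, 242, 242, 243, 242, 242, 240, 229, 187, 122, 75, 56, 56, 53, 54, 52]
250 [54, 56, 60, 74, 143, 217, 239, 243, 244, 243, 243
[... 742 characters left out ...]
9, 61, 56, 56, 55, 58]
280 [56, 54, 57, 54, 59, 64, 104, 170, 225, 241, 242, 243, 242, 243, 243, 242, 242, 241, 238, 231, 231, 221, 165, 100, 64, 60, 62, 65] | [60, 59, 60, 61, 59, 57, 58, 64, 81, 118, 177, 225, 231, 225, 230, 238, 241, 241, 242, 241, 242, 240, 229, 176, 102, 63, 57, 54, 58, 56]
290 [54, 52, 49, 54, 52, 53, 66, 124, 190, 230, 239, 241, 241, 242, 241, 242, 241, 242, 238, 233, 235, 232, 203, 141, 86, 60, 65, 56] | [59, 58, 59, 59, 54, 53, 57, 61, 75, 120, 177, 223, 230, 219, 204, 199, 185, 166, 158, 156, 155, 149, 136, 118, 107, 104, 102, 103, 105, 102]
knob [0.58301455 0.09472451 0.067     ]
pivot [0.57767477 0.01373047 0.036     ]
roller [ 0.5438856  -0.11638659  0.044     ]
```

```bash
cat > m2.py <<'E'
from m import *
print('-----')
v=np.arange(240,291,10); uL=np.array([275.5,276.1,276.9,277.6,278.3,278.9])
uR=np.array([315.1,315,315,316,316.1,316.1])
A=np.array([ray(f,T,u,w,.018)[:2] for u,w in zip(uL,v)]); B=np.array([ray(f,T,u,w,.018)[:2] for u,w in zip(uR,v)])
kA=np.polyfit(A[:,1],A[:,0],1);kB=np.polyfit(B[:,1],B[:,0],1); print(kA,kB)
for y in(0,-.05,-.1): print(y,np.polyval(kA,y),np.polyval(kB,y))
E
python3 m2.py | sed -n '/-----/,$p'
```

```text
-----
[-0.15689309  0.49418741] [-0.15220555  0.55445283]
0 0.49418741105083014 0.5544528336965495
-0.05 0.5020320657816438 0.5620631112607714
-0.1 0.5098767205124575 0.5696733888249932
```

```bash
cat >> h.py <<'E'
BO=np.array([.522,.0155]);BY=-1.4175
bay=bayT(BO,BY)
def tobay(p): 
    c,s=np.cos(BY),np.sin(BY); d=np.array(p)[:2]-BO; return np.array([c*d[0]+s*d[1],-s*d[0]+c*d[1]])
E
python3 - <<'E'
from h import *
d=np.load('w1.npz'); T=d['T']; f=dict(fx=328.796,fy=328.796,cx=252.72,cy=192.06)
p=ray(f,T,553*.64,262*.64,.034); print('gate tip bay',tobay(p)); b=tobay(p)-[.010,.054]; print(np.hypot(*b), np.arctan2(-b[0],-b[1]))
for u,v,n in((404,352,'gl'),(388,304,'flare tip L'),(526,294,'flare tip R')): print(n,tobay(ray(f,T,u*.64,v*.64,.018)))
c=d['px'][150:240,310:380]; cv2.imwrite('pics/gate.png',cv2.resize(cv2.cvtColor(cv2.convertScaleAbs(c,alpha=2.0),cv2.COLOR_RGB2BGR),None,fx=6,fy=6,interpolation=cv2.INTER_CUBIC))
steps([.4545,.1028,.2993],1.6425,[(.4992,.2049,.15,1.629,10),(.4992,.2049,.034,1.629,6)])
E
```

```text
gate tip bay [-0.06077345  0.08292149]
0.07645477900187965 1.9587362881009076
gl [ 0.0198242  -0.05347215]
flare tip L [-0.02921175 -0.06463501]
flare tip R [-0.02856869  0.06304792]
[0.01, 0.005, 0.015, 0.001]
[0.01, 0.005, 0.015, 0.001]
[0.01, 0.005, 0.015, 0.001]
[0.01, 0.005, 0.015, 0.001]
[0.01, 0.005, 0.015, 0.001]
[0.01, 0.005, 0.015, 0.001]
[0.01, 0.005, 0.015, 0.001]
[0.01, 0.005, 0.015, 0.001]
[0.01, 0.005, 0.015, 0.001]
[0.01, 0.005, 0.015, 0.001]
[0.0, 0.0, 0.019, -0.0]
[0.0, 0.0, 0.019, -0.0]
[0.0, 0.0, 0.019, -0.0]
[0.0, 0.0, 0.019, -0.0]
[0.0, 0.0, 0.019, -0.0]
[0.0, 0.0, 0.019, -0.0]
```

View pics/gate.png

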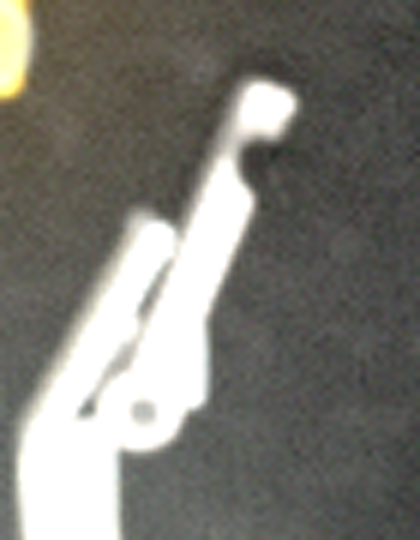

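The crop shows the gate arm at about 1.97 rad. Its tip is at (270,105), the pivot at (143,410), and the dark knob hides the arm near (258,155). I'm moving to the grasp now.

Call:
carry_out:
  plan:
    - [[0.01,0.005,0.015,0.001,0],[0.01,0.005,0.015,0.001,0],[0.01,0.005,0.015,0.001,0],[0.01,0.005,0.015,0.001,0],[0.01,0.005,0.015,0.001,0],[0.01,0.005,0.015,0.001,0],[0.01,0.005,0.015,0.001,0],[0.01,0.005,0.015,0.001,0],[0.01,0.005,0.015,0.001,0],[0.01,0.005,0.015,0.001,0]]

```text
clock: 3.3
ee_pos: [0.4972, 0.2024, 0.1493]
orientation: [-3.141, 0.001, 1.627]
contact_force: [-0.2, -0.9, 1.1]
finger_gap: 1.001
```

Call:
carry_out:
  plan:
    - [[0,0,0.02,0,0],[0,0,0.02,0,0],[0,0,0.02,0,0],[0,0,0.02,0,0],[0,0,0.02,0,0],[0,0,0.015,0,0],[0,0,0,0,0],[0,0,0,0,0],[0,0,0,0,0],[0,0,0,0,0]]

```text
clock: 4.3
ee_pos: [0.4981, 0.2034, 0.0359]
orientation: [3.14, -0.001, 1.629]
contact_force: [-0.7, -0.1, 0.4]
finger_gap: 1.003
```

```bash
python3 - <<'E'
from h import *
o,f,T=wrist(); print(o['clock'],o['ee_pos'],o['orientation'],o['contact_force']); save(f,'w2.png')
E
```

```text
4.3 [0.49810719 0.20342381 0.03591653] [ 3.13962010e+00 -6.19125629e-04  1.62856807e+00] [-0.73036497 -0.11494628  0.35253596]
```

View pics/w2.png

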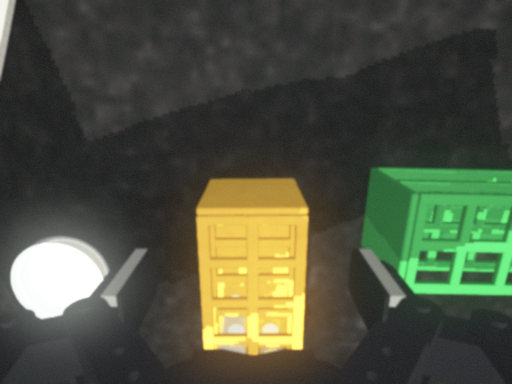

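The fingers, at columns 148 and 358, straddle the yellow rack (columns 198–307) evenly and clear the green one. I'm closing now.

Call:
carry_out:
  plan:
    - [[0,0,0,0,255],[0,0,0,0,255],[0,0,0,0,255],[0,0,0,0,255],[0,0,0,0,255],[0,0,0,0,255],[0,0,0,0,255],[0,0,0,0,255],[0,0,0,0,255],[0,0,0,0,255]]
  grip_force: 30

```text
clock: 5.35
ee_pos: [0.4972, 0.2033, 0.0348]
orientation: [-3.142, 0.0, 1.629]
contact_force: [-0.4, -0.3, -0.4]
finger_gap: -0.001
```

```bash
python3 - <<'E'
from h import *
o=manip.get_obs(); p=o['ee_pos'];y=o['orientation'][2]; print(p,y,o['finger_gap'])
# rack centre from grip: 0.046 ahead
g=0.0465
print('grip in bay',tobay(p))
Y=BY+np.pi
q=lambda rx: (*bay(rx-g,0),p[2],Y)
steps(p,y,[(*q(-.10),10),(*q(-.01),10),(*q(.035),10)])
E
```

```text
[0.49717769 0.20327231 0.03478706] 1.6288251445474622 -0.0013074614347530092
grip in bay [-0.18936061  0.00414097]
[-0.004, -0.0, -0.0, -0.01]
[-0.004, -0.0, -0.0, -0.01]
[-0.004, -0.0, -0.0, -0.01]
[-0.004, -0.0, -0.0, -0.01]
[-0.004, -0.0, -0.0, -0.01]
[-0.004, -0.0, -0.0, -0.01]
[-0.004, -0.0, -0.0, -0.01]
[-0.004, -0.0, -0.0, -0.01]
[-0.004, -0.0, -0.0, -0.01]
[-0.004, -0.0, -0.0, -0.01]
[-0.009, 0.0, -0.0, -0.0]
[-0.009, 0.0, -0.0, -0.0]
[-0.009, 0.0, -0.0, -0.0]
[-0.009, 0.0, -0.0, -0.0]
[-0.009, 0.0, -0.0, -0.0]
[-0.009, 0.0, -0.0, -0.0]
[-0.009, 0.0, -0.0, -0.0]
[-0.009, 0.0, -0.0, -0.0]
[-0.009, 0.0, -0.0, -0.0]
[-0.009, 0.0, -0.0, -0.0]
[-0.004, -0.0, -0.0, -0.0]
[-0.004, -0.0, -0.0, -0.0]
[-0.004, -0.0, -0.0, -0.0]
[-0.004, -0.0, -0.0, -0.0]
[-0.004, -0.0, -0.0, -0.0]
[-0.004, -0.0, -0.0, -0.0]
[-0.004, -0.0, -0.0, -0.0]
[-0.004, -0.0, -0.0, -0.0]
[-0.004, -0.0, -0.0, -0.0]
[-0.004, -0.0, -0.0, -0.0]
```

The gap reads shut, so the fingers closed on nothing solid. I'll look again.

```bash
python3 - <<'E'
from h import *
o,f,T=wrist(); save(f,'w3.png'); print(o['contact_force'])
E
```

```text
[-0.3870042  -0.25391137 -0.38061675]
```

View pics/w3.png

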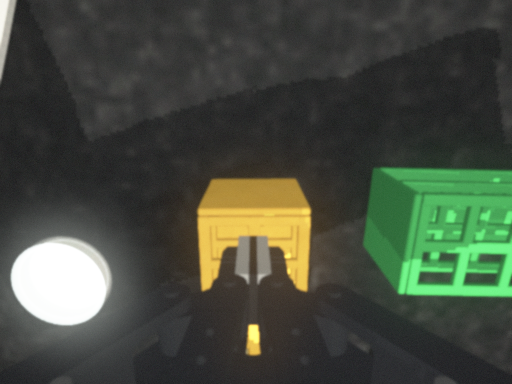

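The closed fingers (253,255) sit freely above the rack's low grid, inside its walls, with no force and nothing displaced. So only the end walls rise to 58 mm. New plan: lift out, turn 90° and pinch the trailing end wall between the jaws, which gives control of both push and yaw.

Call:
carry_out:
  plan:
    - [[0,0,-0.025,0,255],[0,0,-0.025,0,255],[0,0,-0.025,0,255],[0,0,-0.025,0.1,255],[0,0,0,0.145,0],[0,0,0,0.145,0],[0,0,0,0.145,0],[0,0,0,0.145,0],[0,0,0,0.145,0],[0,0,0,0.145,0]]

```text
clock: 6.4
ee_pos: [0.4971, 0.2032, 0.1348]
orientation: [-3.142, 0.0, 0.653]
contact_force: [-0.7, 0.3, 0.1]
finger_gap: 0.993
```

Call:
carry_out:
  plan:
    - [[0,0,0,0.145,0],[0,0,0,0.145,0],[0,0,0,0.145,0],[0,0,0,0.145,0],[0,0,0,0.021,0],[0.001,-0.009,0,0,0],[0.001,-0.009,0,0,0],[0,0,0,0,0],[0,0,0,0,0],[0,0,0,0,0]]

```text
clock: 7.4
ee_pos: [0.5171, 0.1336, 0.1363]
orientation: [-3.062, 0.009, 0.201]
contact_force: [0.1, -0.6, -0.1]
finger_gap: 0.999
```

```bash
python3 - <<'E'
from h import *
o,f,T=wrist(); save(f,'w4.png'); print(o['clock'],o['ee_pos'],o['orientation'],o['joint_positions'])
E
```

```text
7.4 [0.51710493 0.13363523 0.13627468] [-3.06197806  0.00911335  0.20147389] [ 0.20047801  0.31689262 -0.23086376  1.03223274  0.07960547  3.14059365]
```

View pics/w4.png

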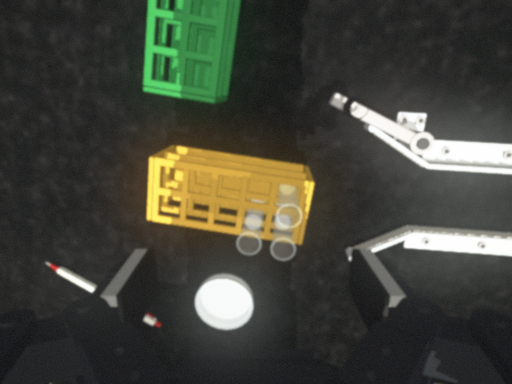

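The last joint reached its range (yaw = j1 − j6 + π), so I'll use the half-turn alternative and turn back the other way to yaw 3.2. In this view the rack is untouched and the tubes are standing near (270,215).

Call:
carry_out:
  plan:
    - [[0,0,0,-0.145,0],[0,0,0,-0.145,0],[0,0,0,-0.145,0],[0,0,0,-0.145,0],[0,0,0,-0.145,0],[0,0,0,-0.145,0],[0,0,0,-0.145,0],[0,0,0,-0.145,0],[0,0,0,-0.145,0],[0,0,0,-0.145,0]]

```text
clock: 8.45
ee_pos: [0.5172, 0.1329, 0.1363]
orientation: [-3.123, -0.078, 1.655]
contact_force: [-0.2, 0.0, 0.1]
finger_gap: 1.0
```

```bash
python3 - <<'E'
from h import *
o=manip.get_obs(); print(o['clock'],o['ee_pos'],o['orientation'],o['joint_positions'])
E
```

```text
8.45 [0.51724844 0.13290344 0.13625021] [-3.12329649 -0.07801016  1.65499561] [ 0.19909283  0.31689881 -0.23092176  1.03224717  0.07958566  1.68460672]
```

The out-of-range turn left the commanded tool tilted by about 0.08 rad, tangentially (j5 = 0.08). A tilted pinch would tip the rack. Running into the opposite limit of the last joint should undo this by mirror symmetry, so I'll do that in small monitored steps, raised clear.

Call:
carry_out:
  plan:
    - [[0,0,-0.01,-0.149,0],[0,0,-0.01,-0.149,0],[0,0,-0.01,-0.149,0],[0,0,-0.01,-0.149,0],[0,0,-0.01,-0.149,0],[0,0,-0.01,-0.149,0],[0,0,0,-0.149,0],[0,0,0,-0.149,0],[0,0,0,-0.149,0],[0,0,0,-0.149,0]]

```text
clock: 9.45
ee_pos: [0.5187, 0.1283, 0.1961]
orientation: [3.065, -0.024, -3.136]
contact_force: [0.9, -0.2, 0.7]
finger_gap: 0.999
```

Call:
carry_out:
  plan:
    - [[0,0,0,-0.149,0],[0,0,0,-0.149,0],[0,0,0,-0.149,0],[0,0,0,-0.149,0],[0,0,0,-0.149,0],[0,0,0,-0.149,0],[0,0,0,-0.149,0],[0,0,0,-0.149,0],[0,0,0,-0.149,0],[0,0,0,-0.149,0]]

```text
clock: 10.45
ee_pos: [0.5187, 0.1283, 0.1961]
orientation: [3.111, 0.074, -1.648]
contact_force: [0.4, 0.0, 0.2]
finger_gap: 0.994
```

Call:
carry_out:
  plan:
    - [[0,0,0,-0.149,0],[0,0,0,-0.149,0],[0,0,0,-0.149,0],[0,0,0,-0.149,0],[0,0,0,-0.149,0],[0,0,0,-0.149,0],[0,0,0,-0.149,0],[0,0,0,-0.149,0],[0,0,0,-0.149,0],[0,0,0,-0.149,0]]

```text
clock: 11.45
ee_pos: [0.5187, 0.1283, 0.196]
orientation: [-3.07, 0.036, -0.156]
contact_force: [-0.1, 0.5, 1.0]
finger_gap: 1.0
```

```bash
python3 - <<'E'
from h import *
o=manip.get_obs(); print(o['clock'],o['ee_pos'],o['orientation'],o['joint_positions'],Ro.from_euler('xyz',o['orientation']).as_matrix()[:,2])
E
```

```text
11.45 [0.5187167  0.12833906 0.19604442] [-3.07020189  0.0364235  -0.15603889] [ 0.19021736  0.28492873 -0.11604738  1.17981095  0.07950757 -2.79443293] [-0.02479622  0.0761083  -0.99679119]
```

Call:
carry_out:
  plan:
    - [[0,0,0,-0.149,0],[0,0,0,-0.149,0],[0,0,0,-0.149,0],[0,0,0,-0.149,0],[0,0,0,0,0],[0,0,0,0,0],[0,0,0,0,0],[0,0,0,0,0],[0,0,0,0,0],[0,0,0,0,0]]

```text
clock: 12.45
ee_pos: [0.5012, 0.1856, 0.1959]
orientation: [-3.115, -0.005, 0.336]
contact_force: [0.9, 0.5, 0.5]
finger_gap: 1.002
```

```bash
python3 - <<'E'
from h import *
o=manip.get_obs(); print(o['clock'],o['ee_pos'],o['orientation'],o['joint_positions'],Ro.from_euler('xyz',o['orientation']).as_matrix()[:,2])
E
```

```text
12.45 [0.5012061  0.18562828 0.19591405] [-3.11482225 -0.0051481   0.33607341] [ 0.33707826  0.27362083 -0.12971948  1.16228101  0.02676522 -3.14058745] [-0.00396902  0.02696691 -0.99962845]
```

Call:
carry_out:
  plan:
    - [[0,0,0,-0.13,0],[0,0,0,0,0],[0,0,0,0.149,0],[0,0,0,0.149,0],[0,0,0,0.149,0],[0,0,0,0.149,0],[0,0,0,0.149,0],[0,0,0,0.149,0],[0,0,0,0.149,0],[0,0,0,0.149,0]]

```text
clock: 13.45
ee_pos: [0.488, 0.2154, 0.1959]
orientation: [-3.135, -0.005, -0.782]
contact_force: [0.1, -0.1, -0.8]
finger_gap: 1.006
```

```bash
python3 - <<'E'
from h import *
o=manip.get_obs(); print(o['clock'],o['ee_pos'],o['orientation'],o['joint_positions'],Ro.from_euler('xyz',o['orientation']).as_matrix()[:,2])
E
```

```text
13.45 [0.48799579 0.21538903 0.19591424] [-3.1351342  -0.00496022 -0.78201032] [ 0.41715975  0.26975933 -0.13482386  1.15839432 -0.00227626 -1.9424475 ] [ 0.00807046  0.00108682 -0.99996684]
```

Tilt is cured (0.008). I'll finish the turn to yaw 3.2 and go over the end wall.

Call:
carry_out:
  plan:
    - [[0,0,0,0.149,0],[0,0,0,0.149,0],[0,0,0,0.149,0],[0,0,0,0.149,0],[0,0,0,0.149,0],[0,0,0,0.149,0],[0,0,0,0.149,0],[0,0,0,0.149,0],[0,0,0,0.149,0],[0,0,0,0.149,0]]

```text
clock: 14.45
ee_pos: [0.488, 0.2154, 0.1959]
orientation: [-3.136, 0.006, -2.272]
contact_force: [0.3, -0.7, -0.3]
finger_gap: 0.999
```

Call:
carry_out:
  plan:
    - [[0,0,0,0.135,0],[0,0,0,0.135,0],[0,0,0,0.135,0],[0,0,0,0.135,0],[0,0,0,0.135,0],[0,0,0,0.135,0],[-0.005,0.003,0.02,0,0],[-0.005,0.003,0.02,0,0],[0,0,0.02,0,0],[0,0,0,0,0]]

```text
clock: 15.45
ee_pos: [0.496, 0.2213, 0.1334]
orientation: [-3.14, 0.003, -3.076]
contact_force: [-1.1, -1.2, -0.1]
finger_gap: 1.001
```

```bash
python3 - <<'E'
from h import *
o,f,T=wrist(); print(o['clock'],o['ee_pos'],o['orientation'],o['joint_positions'],T[:3,3])
np.savez('w5.npz',T=T,px=f['pixels']); save(f,'w5.png')
hsv=cv2.cvtColor(f['pixels'],cv2.COLOR_RGB2HSV); m=cv2.inRange(hsv,(18,110,70),(38,255,255))
n,l,s,c=cv2.connectedComponentsWithStats(m); i=1+np.argmax(s[1:,4]); print(s[i]); 
# outer top edge of trailing wall: rightmost/leftmost
for v in range(s[i,1]+4,s[i,1]+s[i,3],8):
    u=np.where(l[v]==i)[0]
    if len(u): print(v,u.min(),u.max(),np.round(ray(f,T,u.min(),v,.058)[:2],4),np.round(ray(f,T,u.max(),v,.058)[:2],4))
E
```

```text
15.45 [0.49597839 0.22127622 0.1333784 ] [-3.14022836e+00  2.94267427e-03 -3.07564535e+00] [ 0.42113191  0.32514616 -0.22340538  1.01996023 -0.00230249  0.35518398] [0.42305204 0.21617686 0.30716415]
[   83   142   175    92 11288]
146 107 256 [0.4695 0.1077] [0.462  0.2208]
154 87 257 [0.4767 0.092 ] [0.468 0.222]
162 83 257 [0.4832 0.0885] [0.4742 0.2224]
170 84 257 [0.4895 0.0887] [0.4805 0.2228]
178 152 257 [0.4924 0.1413] [0.4869 0.2233]
186 143 257 [0.4994 0.1341] [0.4934 0.2237]
194 135 257 [0.5065 0.1276] [0.5    0.2242]
202 129 257 [0.5135 0.1225] [0.5067 0.2247]
210 122 257 [0.5208 0.1166] [0.5134 0.2252]
218 114 257 [0.5281 0.1098] [0.5203 0.2256]
226 146 224 [0.5334 0.1355] [0.5291 0.1992]
```

View pics/w5.png

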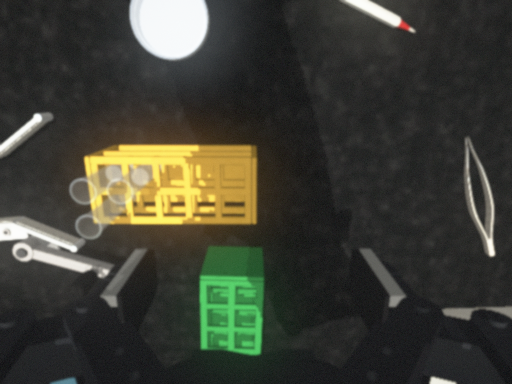

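The wrist view shows the trailing wall's outer edge at column 257 (y≈0.224) and wall centre at x≈0.501. The jaws at (150,270) and (360,270) straddle it. I'll descend and pinch the wall.

Call:
carry_out:
  plan:
    - [[-0.004,0,0.016,0,0],[0,0,0.016,0,0],[0,0,0.016,0,0],[0,0,0.016,0,0],[0,0,0.016,0,0],[0,0,0.015,0,0],[0,0,0,0,0],[0,0,0,0,255],[0,0,0,0,255],[0,0,0,0,255]]
  grip_force: 30

```text
clock: 16.5
ee_pos: [0.5036, 0.2235, 0.0423]
orientation: [3.14, 0.01, -3.075]
contact_force: [-0.2, -0.2, 0.3]
finger_gap: 0.518
```

Call:
carry_out:
  plan:
    - [[0,0,0,0,255],[0,0,0,0,255],[0,0,0,0,255],[0,0,0,0,255],[0,0,0,0,255],[0,0,0,0,255],[0,0,0,0,255],[0,0,0,0,255],[0,0,0,0,255],[0,0,0,0,255]]

```text
clock: 17.5
ee_pos: [0.5026, 0.2232, 0.041]
orientation: [3.141, 0.008, -3.075]
contact_force: [-0.1, 0.5, 0.2]
finger_gap: -0.001
```

```bash
python3 - <<'E'
from h import *
o,f,T=wrist(); print(o['clock'],o['ee_pos'],o['orientation'],o['joint_positions'],o['contact_force'],o['finger_gap']); save(f,'w6.png')
E
```

```text
17.5 [0.50255881 0.22318861 0.04103549] [ 3.14089979  0.00816495 -3.07454783] [ 0.4193271   0.41077671 -0.35700128  0.79511573 -0.0021669   0.35227088] [-0.12546612  0.49734027  0.16773059] -0.001408383960988371
```

View pics/w6.png

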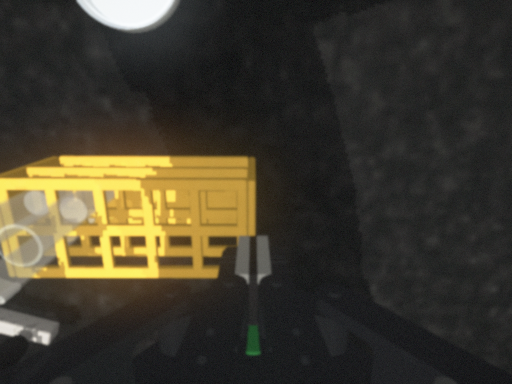

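The jaws shut without touching again. The tips show at row 238, where the reported TCP would put them near row 210. That means the real finger ends sit about 35 mm behind the reported TCP, so both closures passed above the 58 mm walls. The rack's grid also leaves no room for an inside finger, so I'll push the end wall from outside with shut fingers, letting the calibrated tip height set the depth and lowering under force monitoring.

Call:
carry_out:
  plan:
    - [[0,0.009,0,0,255],[0,0.009,0,0,255],[0,0.009,0,0,255],[0,0.003,0,0,255],[0,0,0.01,0,255],[0,0,0.01,0,255],[0,0,0.008,0,255],[0,0,0.004,0,255],[0,0,0,0,255],[0,0,0,0,255]]

```text
clock: 18.55
ee_pos: [0.5008, 0.2529, 0.0089]
orientation: [3.141, 0.008, -3.075]
contact_force: [-0.6, -0.0, 0.9]
finger_gap: -0.003
```

```bash
python3 - <<'E'
from h import *
o,f,T=wrist(); print(o['clock'],o['ee_pos'],o['orientation'],o['contact_force'],o['finger_gap'],manip.tcp_to_grasp); save(f,'w7.png')
g=cv2.cvtColor(f['pixels'],cv2.COLOR_RGB2GRAY); print(g[200:290:5,253].tolist(), g[200:290:5,262].tolist())
print([a for a in dir(manip) if a[0]!='_'])
E
```

```text
18.55 [0.50084497 0.25293406 0.00893975] [ 3.14104195  0.00798112 -3.07487083] [-0.62931199 -0.04042827  0.8954019 ] -0.003061147503415434 0.0187
[28, 30, 27, 29, 33, 22, 29, 27, 26, 28, 28, 30, 26, 32, 24, 33, 46, 37] [13, 23, 24, 26, 21, 25, 26, 56, 98, 95, 98, 94, 96, 94, 96, 131, 36, 30]
['IKError', 'get_obs', 'grab_frame', 'job_done', 'tcp_to_grasp']
```

View pics/w7.png

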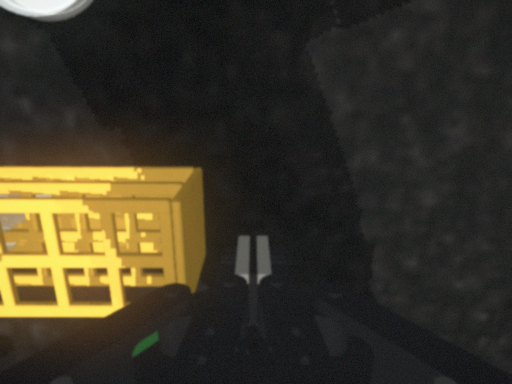

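View 11: the shut fingers are at (253,255), behind the rack's end face (187,235), with clearance. Lowering gently while watching the force.

Call:
carry_out:
  plan:
    - [[0,0,0.004,0,255],[0,0,0.004,0,255],[0,0,0.003,0,255],[0,0,0.003,0,255],[0,0,0.003,0,255],[0,0,0.002,0,255],[0,0,0,0,255],[0,0,0,0,255],[0,0,0,0,255],[0,0,0,0,255]]

```text
clock: 19.6
ee_pos: [0.5011, 0.2533, -0.0098]
orientation: [3.141, 0.008, -3.075]
contact_force: [-0.4, -1.2, -0.1]
finger_gap: -0.005
```

Nothing was touched down to a reported z of −0.010, so the true tips are about 27 mm above the bench, which is the right height to push. Now I'll compute the push path in bay axes.

```bash
python3 - <<'E'
from h import *
o=manip.get_obs(); p=o['ee_pos'];y=o['orientation'][2]+2*np.pi; print(tobay(p))
W=lambda a,l,yaw,n,z=-.016:(*bay(a-.012,l),z,yaw,n)
Y=BY+1.5*np.pi; print(Y)
steps(p,y,[W(-.218,.006,y,3),W(-.13,0,Y,10),W(-.05,0,Y,7)])
E
```

```text
[-0.23816296  0.01565842]
3.2948889803846897
[0.003, -0.003, 0.002, -0.0]
[0.003, -0.003, 0.002, -0.0]
[0.003, -0.003, 0.002, -0.0]
[-0.0, -0.009, -0.0, -0.009]
[-0.0, -0.009, -0.0, -0.009]
[-0.0, -0.009, -0.0, -0.009]
[0.0, -0.009, -0.0, -0.009]
[0.0, -0.009, -0.0, -0.009]
[0.0, -0.009, -0.0, -0.009]
[0.0, -0.009, -0.0, -0.009]
[0.0, -0.009, -0.0, -0.009]
[0.0, -0.009, -0.0, -0.009]
[0.001, -0.009, -0.0, -0.009]
[0.0, -0.011, -0.0, -0.0]
[0.0, -0.011, -0.0, -0.0]
[0.0, -0.011, -0.0, -0.0]
[0.0, -0.011, -0.0, -0.0]
[0.0, -0.011, -0.0, -0.0]
[0.0, -0.011, -0.0, -0.0]
[0.0, -0.011, -0.0, -0.0]
```

Call:
carry_out:
  plan:
    - [[0.003,-0.003,0.002,0,255],[0.003,-0.003,0.002,0,255],[0.003,-0.003,0.002,0,255],[0,-0.009,0,-0.009,255],[0,-0.009,0,-0.009,255],[0,-0.009,0,-0.009,255],[0,-0.009,0,-0.009,255],[0,-0.009,0,-0.009,255],[0,-0.009,0,-0.009,255],[0,-0.009,0,-0.009,255]]

```text
clock: 20.6
ee_pos: [0.5004, 0.1833, -0.0143]
orientation: [3.136, 0.013, -3.01]
contact_force: [-0.6, 6.1, 9.3]
finger_gap: -0.0
```

```bash
cat > rk.py <<'E'
from h import *
def rack():
    o,f=grab('top'); T=f['pose']; hsv=cv2.cvtColor(f['pixels'],cv2.COLOR_RGB2HSV); m=cv2.inRange(hsv,(20,120,90),(35,255,255))
    n,l,s,c=cv2.connectedComponentsWithStats(cv2.morphologyEx(m,cv2.MORPH_CLOSE,np.ones((7,7)))); i=1+np.argmax(s[1:,4])
    w=np.array([tobay(ray(f,T,u,v,.058)) for v,u in np.argwhere(l==i)],np.float32)*1000
    print('rack bay rect mm',s[i].tolist(),cv2.minAreaRect(w),'along',w[:,0].min(),w[:,0].max(),'lat',w[:,1].min(),w[:,1].max())
    return o,f
if __name__=='__main__':
    o,f=rack(); p=o['ee_pos']; print(o['clock'],'tcp',p,'bay',tobay(p)*1000,'yaw',o['orientation'],'F',o['contact_force'])
E
python3 rk.py
```

```text
rack bay rect mm [274, 193, 24, 20, 358] ((-49.43533706665039, -7.2744903564453125), (62.37525939941406, 73.95528411865234), 85.96177673339844) along -85.00087 -11.639578 lat -38.785965 25.41201
20.6 tcp [ 0.50044545  0.18334331 -0.01427498] bay [-169.16633468    4.32732358] yaw [ 3.13619025  0.01275271 -3.01007406] F [-0.64719759  6.12287989  9.29719133]
```

There's a 9 N upward push, so the tips have probably met the bench or the rack. I'll raise 4 mm and go on pushing slowly.

Call:
carry_out:
  plan:
    - [[0,-0.002,-0.004,-0.009,255],[0,-0.008,0,-0.009,255],[0,-0.009,0,-0.003,255],[0,-0.009,0,0,255],[0,-0.009,0,0,255],[0,-0.009,0,0,255],[0,-0.009,0,0,255],[0,-0.009,0,0,255],[0,-0.009,0,0,255],[0,-0.002,0,0,255]]

```text
clock: 21.65
ee_pos: [0.5102, 0.1068, -0.0114]
orientation: [3.139, 0.01, -2.991]
contact_force: [-0.9, 5.7, 7.2]
finger_gap: -0.004
```

```bash
python3 rk.py; python3 - <<'E'
from h import *
o,f,T=wrist(); hsv=cv2.cvtColor(f['pixels'],cv2.COLOR_RGB2HSV); m=cv2.inRange(hsv,(18,110,70),(38,255,255))
for v in range(130,340,12):
    u=np.where(m[v])[0]
    if len(u)>3: print(v,u.min(),u.max(),np.round(tobay(ray(f,T,u.max(),v,.058))*1000,1))
save(f,'w8.png')
E
```

```text
rack bay rect mm [306, 190, 13, 17, 156] ((42.795387268066406, -5.234395980834961), (35.30158615112305, 55.00035858154297), 1.7695783376693726) along 24.5194 60.21546 lat -32.70951 22.28299
21.65 tcp [ 0.51023984  0.10683525 -0.01143396] bay [-92.05990914   2.3243309 ] yaw [ 3.13933745  0.00963614 -2.99076278] F [-0.90882352  5.71148461  7.17857316]
190 0 219 [-80.2 -40.4]
202 0 220 [-80.4 -36.2]
214 0 221 [-80.6 -31.9]
226 19 220 [-80.1 -27.5]
238 0 220 [-79.9 -23.1]
250 13 220 [-79.8 -18.5]
262 0 219 [-79.3 -13.8]
274 0 217 [-78.4  -8.9]
286 0 211 [-76.1  -4. ]
298 0 140 [-49.8   1. ]
310 0 117 [-40.7   6.2]
322 0 68 [-21.6  11.5]
334 0 71 [-21.8  16.9]
```

Call:
carry_out:
  plan:
    - [[0,0,-0.004,0,255],[0.001,0,-0.004,0,255],[0.001,-0.005,0,0,255],[0,-0.005,0,0,255],[0,-0.005,0,0,255],[0,-0.005,0,0,255],[0,-0.005,0,0,255],[0,-0.005,0,0,255],[0,-0.005,0,0,255],[0,-0.005,0,0,255]]

```text
clock: 22.75
ee_pos: [0.5136, 0.0665, -0.0041]
orientation: [3.141, 0.008, -2.991]
contact_force: [-1.5, 3.3, 1.2]
finger_gap: 0.002
```

```bash
python3 rk.py; python3 - <<'E'
from h import *
o,f,T=wrist(); hsv=cv2.cvtColor(f['pixels'],cv2.COLOR_RGB2HSV); m=cv2.inRange(hsv,(18,110,70),(38,255,255))
for v in range(160,300,10):
    u=np.where(m[v])[0]
    if len(u)>3: print(v,u.max(),np.round(tobay(ray(f,T,u.max(),v,.058))*1000,1),end=' ')
save(f,'w9.png')
E
```

```text
rack bay rect mm [323, 187, 6, 17, 61] ((90.13227844238281, -1.7474651336669922), (55.04111862182617, 12.989505767822266), 88.47764587402344) along 83.019646 97.14359 lat -29.251297 25.83363
22.75 tcp [ 0.51361338  0.06648146 -0.00411501] bay [-51.66421535  -0.50357747] yaw [ 3.14144964  0.00806268 -2.9905915 ] F [-1.49986218  3.2576672   1.21518761]
190 224 [-40.2 -40.9] 200 228 [-41.5 -37.2] 210 228 [-41.4 -33.4] 220 228 [-41.3 -29.5] 230 228 [-41.2 -25.6] 240 228 [-41.1 -21.6] 250 224 [-39.5 -17.5] 260 220 [-37.9 -13.3] 270 218 [-37.  -9.] 280 214 [-35.3  -4.6] 290 205 [-31.6  -0.2]
```

Now clean: vertical force is 1 N, push 3 N, and the rack is square in the lane with its tail at about −41 mm (home is +18). Continuing.

Call:
carry_out:
  plan:
    - [[0,-0.005,0,0,255],[0,-0.005,0,0,255],[0,-0.005,0,0,255],[0,-0.005,0,0,255],[0,-0.005,0,0,255],[0,-0.005,0,0,255],[0,-0.005,0,0,255],[0,-0.005,0,0,255],[0,-0.005,0,0,255],[0,-0.005,0,0,255]]

```text
clock: 23.85
ee_pos: [0.5209, 0.0171, -0.0041]
orientation: [3.141, 0.008, -2.991]
contact_force: [-1.7, 2.3, 0.2]
finger_gap: -0.002
```

```bash
python3 - <<'E'
from h import *
o,f,T=wrist(); print(o['clock'],tobay(o['ee_pos'])*1000,o['ee_pos'][2],o['contact_force']); hsv=cv2.cvtColor(f['pixels'],cv2.COLOR_RGB2HSV); m=cv2.inRange(hsv,(18,110,70),(38,255,255))
for v in range(160,300,10):
    u=np.where(m[v])[0]
    if len(u)>3: print(v,u.max(),np.round(tobay(ray(f,T,u.max(),v,.058))*1000,1),end=' ')
save(f,'w10.png')
E
```

```text
23.85 [-1.72486835 -0.85690341] -0.004131173916959989 [-1.71438012  2.31729648  0.17337149]
190 224 [  9.  -41.2] 200 227 [  8.  -37.5] 210 227 [  8.1 -33.7] 220 227 [  8.2 -29.8] 230 228 [  8.  -25.9] 240 228 [  8.  -21.9] 250 223 [ 10.  -17.7] 260 220 [ 11.3 -13.6] 270 219 [11.8 -9.3] 280 214 [13.9 -4.9] 290 205 [17.5 -0.5]
```

Call:
carry_out:
  plan:
    - [[0,-0.002,0,0,255],[0,-0.002,0,0,255],[0,-0.002,0,0,255],[0,-0.002,0,0,255],[0,-0.001,0,0,255],[0,-0.001,0,0,255],[0,0,0,0,255],[0,0,0,0,255],[0,0,0,0,255],[0,0,0,0,255]]

```text
clock: 24.9
ee_pos: [0.522, 0.0123, -0.0038]
orientation: [3.132, 0.009, -2.988]
contact_force: [-2.5, 13.2, 4.0]
finger_gap: -0.002
```

Call:
carry_out:
  plan:
    - [[0,-0.001,0,0,255],[0,-0.001,0,0,255],[0,-0.001,0,0,255],[0,0,0,0,255],[0,0,0,0,255],[0,0,0,0,255],[0,0,0,0,255],[0,0,0,0,255],[0,0,0,0,255],[0,0,0,0,255]]

```text
clock: 25.9
ee_pos: [0.5219, 0.0124, -0.0035]
orientation: [3.126, 0.009, -2.986]
contact_force: [-4.6, 21.8, 6.5]
finger_gap: -0.001
```

```bash
python3 - <<'E'
from h import *
o,f,T=wrist(); print(o['clock'],tobay(o['ee_pos'])*1000,o['ee_pos'][2],o['contact_force']); hsv=cv2.cvtColor(f['pixels'],cv2.COLOR_RGB2HSV); m=cv2.inRange(hsv,(18,110,70),(38,255,255))
for v in range(160,300,10):
    u=np.where(m[v])[0]
    if len(u)>3: print(v,u.max(),np.round(tobay(ray(f,T,u.max(),v,.058))*1000,1),end=' ')
save(f,'w11.png')
E
```

```text
25.9 [ 3.04278295 -0.568132  ] -0.003538899476642633 [-4.61627339 21.79772622  6.48008962]
190 224 [ 15.  -40.9] 200 226 [ 14.3 -37.1] 210 227 [ 14.  -33.3] 220 227 [ 14.1 -29.4] 230 227 [ 14.2 -25.4] 240 227 [ 14.3 -21.4] 250 224 [ 15.5 -17.3] 260 221 [ 16.7 -13.1] 270 219 [17.6 -8.8] 280 214 [19.7 -4.4] 290 206 [22.9  0. ]
```

The push stalled at 22 N with the tail at about +14 mm in my frame. That frame is about 3 mm off by the flare tips, so the rack is home on the buffers. Backing off, lifting and turning the tool for the gate.

Call:
carry_out:
  plan:
    - [[0,0.012,0,0,255],[0,0.012,0,0,255],[0,0.012,0,0,255],[0,0,-0.02,0.145,255],[0,0,-0.02,0.145,255],[0,0,-0.02,0.145,255],[0,0,-0.02,0.145,255],[0,0,-0.02,0.145,255],[0,0,-0.02,0.145,255],[0,0,-0.02,0.145,255]]

```text
clock: 26.95
ee_pos: [0.5166, 0.04, 0.1367]
orientation: [3.135, 0.005, 2.271]
contact_force: [-0.2, -0.7, -1.2]
finger_gap: -0.003
```

```bash
sed -i 's/^BO=.*/BO=np.array([.522,.0155])+.003*np.array([-.1527,.9883]);BY=-1.4175/' h.py && python3 rk.py && python3 - <<'E'
from h import *
o,f,T=wrist(); p=o['ee_pos'];y=o['orientation'][2]+2*np.pi; print(o['clock'],p,y,tobay(p))
np.savez('w12.npz',T=T,px=f['pixels']); 
S=[grab('scene')[1],grab('top')[1]]
a=S[0]['pixels'][100:215,215:385]; b=S[1]['pixels'][155:225,270:370]
a=cv2.resize(a,(780,528),interpolation=cv2.INTER_CUBIC)
w=cv2.resize(f['pixels'],(400,300),interpolation=cv2.INTER_AREA); b=cv2.resize(b,(400,280),interpolation=cv2.INTER_CUBIC)
c=np.zeros((600,800,3),np.uint8); c[:300,:400]=w; c[:280,400:]=b; c[300:570,:400]=cv2.resize(a,(400,270)); cv2.imwrite('pics/chk.png',cv2.cvtColor(c,cv2.COLOR_RGB2BGR))
Y=BY+1.5*np.pi; A=1.97
k=lambda a:np.array([.010-.066*np.sin(a),.054-.066*np.cos(a)]); t=lambda a:np.array([np.cos(a),-np.sin(a)])
g=lambda a,off,z,n:(*bay(*(k(a)-t(a)*off)),z,Y-a,n)
print('APPR');steps(p,y,[g(A,.040,.136,8)])
print('DOWN');steps(g(A,.040,.136,8)[:3],Y-A,[g(A,.040,.008,7)])
E
```

```text
Traceback (most recent call last):
  File "rk.py", line 9, in <module>
    o,f=rack(); p=o['ee_pos']; print(o['clock'],'tcp',p,'bay',tobay(p)*1000,'yaw',o['orientation'],'F',o['contact_force'])
        ~~~~^^
  File "rk.py", line 4, in rack
    n,l,s,c=cv2.connectedComponentsWithStats(cv2.morphologyEx(m,cv2.MORPH_CLOSE,np.ones((7,7)))); i=1+np.argmax(s[1:,4])
                                                                                                      ~~~~~~~~~^^^^^^^^^
ValueError: attempt to get argmax of an empty sequence
```

```bash
cat > gate.py <<'E'
from h import *
Y=BY+1.5*np.pi; A=1.97
k=lambda a:np.array([.010-.066*np.sin(a),.054-.066*np.cos(a)]); t=lambda a:np.array([np.cos(a),-np.sin(a)])
g=lambda a,off,z,n:(*bay(*(k(a)-t(a)*off)),z,Y-a,n)
E
python3 - <<'E'
from gate import *
o=manip.get_obs(); p=o['ee_pos'];y=o['orientation'][2]; print(o['clock'],p,y,tobay(p))
print('APPR');steps(p,y,[g(A,.040,.136,7)])
print('DOWN');steps(g(A,.040,.136,8)[:3],Y-A,[g(A,.040,.008,7)])
E
```

```text
27.0 [0.51888497 0.04019876 0.14005511] 2.2677340702431636 [-0.0218847   0.00069291]
APPR
[-0.007, 0.015, 0.001, 0.135]
[-0.005, 0.016, 0.001, 0.135]
[-0.003, 0.016, 0.001, 0.135]
[-0.0, 0.017, 0.001, 0.135]
[0.002, 0.017, 0.001, 0.135]
[0.004, 0.016, 0.001, 0.135]
[0.006, 0.015, 0.001, 0.135]
DOWN
[0.0, 0.0, 0.018, -0.0]
[0.0, 0.0, 0.018, -0.0]
[0.0, 0.0, 0.018, -0.0]
[0.0, 0.0, 0.018, -0.0]
[0.0, 0.0, 0.018, -0.0]
[0.0, 0.0, 0.018, -0.0]
[0.0, 0.0, 0.018, -0.0]
```

Call:
carry_out:
  plan:
    - [[-0.007,0.015,0,0.135,255],[-0.005,0.016,0,0.135,255],[-0.003,0.016,0,0.135,255],[0,0.017,0,0.135,255],[0.002,0.017,0,0.135,255],[0.004,0.016,0,0.135,255],[0.006,0.015,0,0.135,255],[0,0,0.018,0,255],[0,0,0.018,0,255],[0,0,0,0,255]]

```text
clock: 28.0
ee_pos: [0.6266, 0.0716, 0.0977]
orientation: [3.139, -0.001, 1.334]
contact_force: [-0.3, 0.5, 0.3]
finger_gap: -0.004
```

```bash
python3 - <<'E'
from gate import *
o,f,T=wrist(); p=o['ee_pos'];y=o['orientation'][2]; print(o['clock'],p,y,tobay(p),o['joint_positions'])
np.savez('w12.npz',T=T,px=f['pixels'])
S=grab('scene')[1]['pixels'][100:215,215:385]; b=grab('top')[1]['pixels'][155:225,270:370]
R=lambda im,w,h:cv2.resize(im,(w,h),interpolation=cv2.INTER_CUBIC)
c=np.zeros((600,800,3),np.uint8); c[:384,:512]=f['pixels']; c[384:600,:308]=R(b,308,216); c[384:600,320:640]=R(S,320,216); cv2.imwrite('pics/chk.png',cv2.cvtColor(c,cv2.COLOR_RGB2BGR))
for n,q in dict(knob=(*bay(*k(A)),.067),pivot=(*bay(.010,.054),.036),tip=(*bay(.010-.081*np.sin(A),.054-.081*np.cos(A)),.034),rackend=(*bay(.018,0),.058),buf=(*bay(.150,.019),.013)).items(): print(n,proj(f,T,q))
E
```

```text
28.0 [0.62662072 0.07160748 0.09766823] 1.3339228360857027 [-0.0364742   0.11196127] [ 1.13906761e-01  4.91870105e-01 -5.16642196e-02  1.02461908e+00
 -2.23496035e-04  1.92157718e+00]
knob [197.53140731 207.25420224]
pivot [206.80078968 271.60798103]
tip [203.80768071 173.36608183]
rackend [143.37205083 318.8380694 ]
buf [236.38375212 386.32441286]
```

View pics/chk.png

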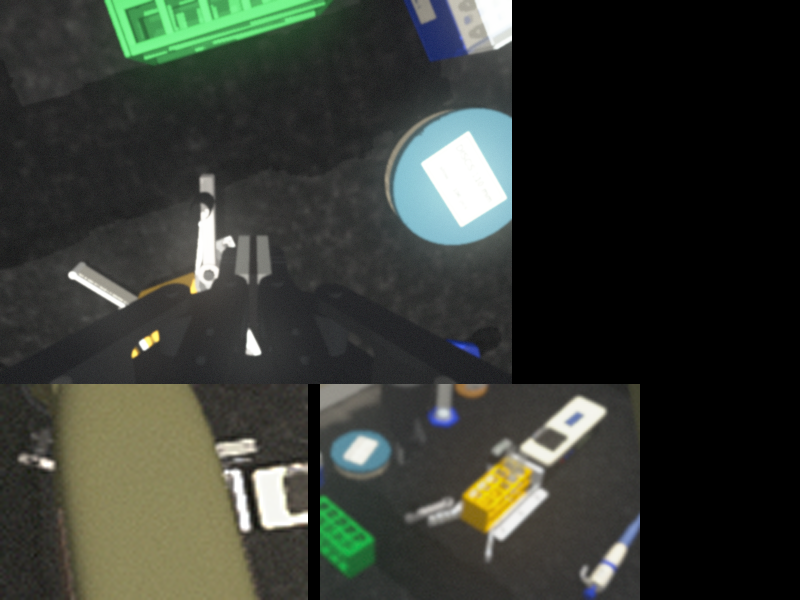

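Last view: the gate pivot (207,272), arm tip (207,175) and black knob (203,200) match my predictions within a few pixels. The scene crop shows the rack fully in the lane with its tubes upright. Descending behind the knob, then sweeping the gate shut along its arc.

Call:
carry_out:
  plan:
    - [[0,0,0.015,0,255],[0,0,0.015,0,255],[0,0,0.015,0,255],[0,0,0.015,0,255],[0,0,0.01,0,255],[0,0,0.01,0,255],[0,0,0.01,0,255],[0,0,0,0,255],[0,0,0,0,255],[0,0,0,0,255]]

```text
clock: 29.15
ee_pos: [0.6301, 0.0719, 0.0115]
orientation: [3.133, -0.004, 1.333]
contact_force: [0.1, 0.0, 0.1]
finger_gap: -0.0
```

```bash
python3 - <<'E'
from gate import *
o=manip.get_obs(); p=o['ee_pos'];y=o['orientation'][2]; z=p[2]; print(o['clock'],p,y,tobay(p),o['contact_force'])
A=1.97
L=[g(A,.022,z,2)]+[g(a,.0195,z,1) for a in np.linspace(A,0,19)[1:]]+[g(-.02,.018,z,2)]
steps(p,y,L)
E
```

```text
29.15 [0.63012575 0.07188876 0.01152256] 1.3326214388917728 [-0.03621698  0.11546815] [0.07755219 0.04023304 0.09885842]
[-0.0, -0.008, -0.0, 0.004]
[-0.0, -0.008, -0.0, 0.004]
[0.002, -0.01, -0.0, -0.109]
[0.002, -0.007, -0.0, -0.109]
[0.002, -0.007, -0.0, -0.109]
[0.002, -0.007, -0.0, -0.109]
[0.002, -0.007, -0.0, -0.109]
[0.002, -0.007, -0.0, -0.109]
[0.002, -0.007, -0.0, -0.109]
[0.002, -0.007, -0.0, -0.109]
[0.002, -0.007, -0.0, -0.109]
[0.002, -0.007, -0.0, -0.109]
[0.002, -0.007, -0.0, -0.109]
[0.002, -0.007, -0.0, -0.109]
[0.002, -0.007, -0.0, -0.109]
[0.002, -0.007, -0.0, -0.109]
[0.002, -0.007, -0.0, -0.109]
[0.002, -0.007, -0.0, -0.109]
[0.002, -0.007, -0.0, -0.109]
[0.002, -0.007, -0.0, -0.109]
[0.0, -0.001, -0.0, -0.01]
[0.0, -0.001, -0.0, -0.01]
```

Call:
carry_out:
  plan:
    - [[0,-0.008,0.002,0.004,255],[0,-0.008,0.002,0.004,255],[0.002,-0.01,0,-0.109,255],[0.002,-0.0072,0,-0.109,255],[0.002,-0.0072,0,-0.109,255],[0.002,-0.0072,0,-0.109,255],[0.002,-0.0072,0,-0.109,255],[0.002,-0.0072,0,-0.109,255],[0.002,-0.0072,0,-0.109,255],[0.002,-0.0072,0,-0.109,255]]

```text
clock: 30.15
ee_pos: [0.5529, 0.0844, 0.0064]
orientation: [3.134, 0.004, 2.201]
contact_force: [0.1, 0.1, 0.5]
finger_gap: 0.002
```

```bash
python3 - <<'E'
from gate import *
o,f,T=wrist(); p=o['ee_pos'];y=o['orientation'][2]; z=p[2]; print(o['clock'],p,y,tobay(p),o['contact_force']); np.savez('w13.npz',T=T,px=f['pixels'])
a0=Y-y; print('a',a0,'ideal',g(a0,.0195,z,1)[:2])
# find dark knob / bright arm near prediction
for a in (a0-.1,a0,a0+.1,1.97): print(round(a,2),'knob px',proj(f,T,(*bay(*k(a)),.067)),'tip px',proj(f,T,(*bay(.010-.081*np.sin(a),.054-.081*np.cos(a)),.034)))
gr=cv2.cvtColor(f['pixels'],cv2.COLOR_RGB2GRAY); cc=cv2.connectedComponentsWithStats((gr>110).astype(np.uint8))
print([(s.tolist(),np.round(c).tolist()) for s,c in zip(cc[2][1:],cc[3][1:]) if s[4]>40])
steps(p,y,[g(a,.0195,z,1) for a in np.linspace(a0,0,11)[1:]]+[g(-.02,.018,z,2)])
E
```

```text
30.15 [0.55290776 0.08443757 0.0064422 ] 2.2014091421439566 [-0.06040955  0.04107184] [0.12028847 0.10084795 0.46146705]
a 1.0934798382407331 ideal (np.float64(0.5532688793975895), np.float64(0.0816317403403273))
0.99 knob px [183.44347547 292.20829389] tip px [191.85879216 224.97682321]
1.09 knob px [200.04956658 291.43416688] tip px [208.72448891 224.16187675]
1.19 knob px [216.72193673 292.10403985] tip px [225.64429131 224.91421428]
1.97 knob px [324.08247829 340.39149742] tip px [334.10165212 277.44118816]
[([395, 0, 117, 200, 13833], [470.0, 95.0]), ([29, 174, 12, 16, 103], [34.0, 182.0]), ([0, 192, 131, 192, 15615], [55.0, 293.0]), ([197, 220, 26, 41, 860], [210.0, 239.0]), ([234, 235, 17, 50, 647], [243.0, 258.0]), ([256, 235, 16, 50, 642], [263.0, 258.0]), ([199, 283, 12, 10, 84], [204.0, 287.0]), ([246, 323, 12, 19, 162], [251.0, 331.0]), ([131, 330, 28, 28, 337], [145.0, 343.0])]
[-0.001, -0.009, -0.0, -0.109]
[0.002, -0.007, -0.0, -0.109]
[0.002, -0.007, -0.0, -0.109]
[0.002, -0.007, -0.0, -0.109]
[0.002, -0.007, -0.0, -0.109]
[0.002, -0.007, -0.0, -0.109]
[0.002, -0.007, -0.0, -0.109]
[0.002, -0.007, -0.0, -0.109]
[0.002, -0.007, -0.0, -0.109]
[0.002, -0.007, -0.0, -0.109]
[0.0, -0.001, -0.0, -0.01]
[0.0, -0.001, -0.0, -0.01]
```

The arm-tip blob is at (210,222) against a predicted (209,224), so the gate is following at about 1.09 rad. Continuing to shut.

Call:
carry_out:
  plan:
    - [[0,-0.009,0,-0.109,255],[0.002,-0.0072,0,-0.109,255],[0.002,-0.0072,0,-0.109,255],[0.002,-0.0072,0,-0.109,255],[0.002,-0.0072,0,-0.109,255],[0.002,-0.0072,0,-0.109,255],[0.002,-0.0072,0,-0.109,255],[0.002,-0.0072,0,-0.109,255],[0.002,-0.0072,0,-0.109,255],[0.002,-0.0072,0,-0.109,255]]

```text
clock: 31.2
ee_pos: [0.5055, 0.0284, 0.0059]
orientation: [3.141, 0.008, -2.994]
contact_force: [-0.3, 1.1, -0.5]
finger_gap: 0.003
```

```bash
cat > gchk.py <<'E'
from gate import *
o,f,T=wrist(); p=o['ee_pos'];y=o['orientation'][2]%(2*np.pi); z=p[2]; print(o['clock'],p,y,tobay(p),o['contact_force']); save(f,'g%.0f.png'%(o['clock']*100))
for a in (0,.1,.2): print(round(a,2),'tip px',proj(f,T,(*bay(.010-.081*np.sin(a),.054-.081*np.cos(a)),.034)),'knob',proj(f,T,(*bay(*k(a)),.067)))
gr=cv2.cvtColor(f['pixels'],cv2.COLOR_RGB2GRAY); cc=cv2.connectedComponentsWithStats((gr>110).astype(np.uint8))
print([(s.tolist(),np.round(c).tolist()) for s,c in zip(cc[2][1:],cc[3][1:]) if s[4]>40])
E
python3 gchk.py
```

```text
31.2 [0.50551744 0.02837456 0.00590306] 3.2893612811714252 [-0.01224033 -0.01432338] [-0.30639732  1.12298736 -0.46125475]
0 tip px [207.36683471 225.1064117 ] knob [198.08053655 292.94466204]
0.1 tip px [224.32661773 225.81454241] knob [214.78921763 293.59658514]
0.2 tip px [241.12014067 228.07717079] knob [231.3490588  295.67875714]
[([474, 0, 38, 59, 1771], [495.0, 25.0]), ([0, 135, 282, 232, 30516], [91.0, 235.0]), ([199, 219, 22, 33, 618], [210.0, 235.0]), ([200, 282, 10, 8, 59], [204.0, 285.0]), ([247, 332, 12, 15, 118], [253.0, 339.0])]
```

Call:
carry_out:
  plan:
    - [[0,-0.001,0,0,255],[0,-0.001,0,0,255],[0,-0.001,0,0,255],[0,-0.001,0,0,255],[0,-0.001,0,0,255],[0,0,0,0,255],[0,0,0,0,255],[0,0,0,0,255],[0,0,0,0,255],[0,0,0,0,255]]

```text
clock: 32.25
ee_pos: [0.5069, 0.0252, 0.0059]
orientation: [3.138, 0.008, -2.996]
contact_force: [-1.5, 5.2, 1.6]
finger_gap: 0.002
```

```bash
python3 gchk.py
```

```text
32.25 [0.5068685  0.02518312 0.00585218] 3.2872568002762144 [-0.00888002 -0.01347548] [-1.52274829  5.21165731  1.62248526]
0 tip px [214.44053282 223.61837785] knob [206.96281587 291.34806049]
0.1 tip px [231.43776803 224.27490257] knob [223.71473444 291.9407829 ]
0.2 tip px [248.25668494 226.49156368] knob [240.30324827 293.96983839]
[([483, 0, 29, 55, 1255], [499.0, 22.0]), ([0, 133, 289, 233, 31263], [95.0, 233.0]), ([198, 218, 23, 33, 597], [209.0, 233.0]), ([203, 280, 7, 9, 50], [206.0, 284.0]), ([248, 328, 11, 15, 108], [253.0, 335.0])]
```

The gate is at its stop (5 N reaction, measured angle about 0). Backing straight off, lifting, and moving aside for a final check.

Call:
carry_out:
  plan:
    - [[0,0.01,0,0,255],[0,0.015,0,0,255],[0,0.015,0,0,255],[0,0.01,-0.02,0,255],[0,0.01,-0.03,0,255],[0,0.01,-0.04,0,255],[0,0.01,-0.04,0,255],[0,0.01,-0.04,0,255],[0,0,-0.04,0,255],[0,0,0,0,255]]

```text
clock: 33.3
ee_pos: [0.4959, 0.1143, 0.2217]
orientation: [3.141, 0.019, -2.995]
contact_force: [1.0, 0.4, 0.5]
finger_gap: 0.002
```

Call:
carry_out:
  plan:
    - [[0.015,0.02,0,0,255],[0.015,0.02,0,0,255],[0.015,0.02,0,0,255],[0.015,0.02,0,0,255],[0.015,0.02,0,0,255],[0.015,0.02,0,0,255],[0.015,0.02,0,0,255],[0.01,0.02,0,0,255],[0,0,0,0,255],[0,0,0,0,255]]

```text
clock: 34.3
ee_pos: [0.3549, 0.254, 0.2143]
orientation: [-3.141, 0.008, -2.995]
contact_force: [1.0, 0.7, 0.6]
finger_gap: 0.001
```

```bash
cat > fin.py <<'E'
from rk import *
o,f=rack(); T=f['pose']; print(o['clock'],o['ee_pos'],o['contact_force'])
hsv=cv2.cvtColor(f['pixels'],cv2.COLOR_RGB2HSV); gr=hsv[:,:,2]
P=lambda x,y,z:np.round(proj(f,T,(*bay(x,y),z)),1).tolist()
print('pred tail/lead px',P(.018,0,.058),P(.150,0,.058),'roller',P(.148,.005,.044),'tip0',P(.010,-.027,.034),'tip.3',P(-.014,-.023,.034),'knob0',P(.01,-.012,.067))
save(f,'topf.png')
# plate face to rack gap along the lane centre
for y in(-.022,-.012,0,.012): print('y',y,[ (x,int(hsv[v,u,0]),int(hsv[v,u,1]),int(hsv[v,u,2])) for x in range(136,168,3) for u,v in [np.round(proj(f,T,(*bay(x/1000,y),.05))).astype(int)]])
E
python3 fin.py; python3 - <<'E'
from h import *
o,f,T=wrist(); save(f,'wf.png'); np.savez('wf.npz',T=T,px=f['pixels']); print(T[:3,3])
hsv=cv2.cvtColor(f['pixels'],cv2.COLOR_RGB2HSV); m=cv2.inRange(hsv,(18,110,70),(38,255,255)); print('yellow n',m.sum()//255)
for x,y,z in((.018,0,.058),(.15,0,.058),(.01,-.027,.034),(.164,0,.05)): print((x,y,z),proj(f,T,(*bay(x,y),z)))
E
```

```text
rack bay rect mm [303, 184, 42, 23, 678] ((84.35826110839844, -2.0192642211914062), (134.85520935058594, 59.12532424926758), 0.4753289222717285) along 16.975328 151.9466 lat -31.578579 27.689676
34.3 [0.35489111 0.25403454 0.2142981 ] [1.02487854 0.66796592 0.60133637]
pred tail/lead px [303.9, 197.7] [342.4, 191.9] roller [340.6, 191.1] tip0 [302.0, 206.5] tip.3 [294.9, 206.4] knob0 [302.5, 201.3]
y -0.022 [(136, 30, 155, 254), (139, 30, 149, 255), (142, 29, 159, 255), (145, 29, 163, 255), (148, 29, 163, 255), (151, 26, 175, 255), (154, 25, 129, 239), (157, 18, 59, 172), (160, 18, 24, 127), (163, 10, 18, 131), (166, 90, 1, 255)]
y -0.012 [(136, 20, 43, 201), (139, 19, 39, 201), (142, 19, 76, 190), (145, 20, 138, 199), (148, 23, 145, 211), (151, 28, 131, 245), (154, 27, 99, 225), (157, 40, 3, 255), (160, 26, 7, 246), (163, 20, 31, 172), (166, 18, 6, 224)]
y 0 [(136, 26, 162, 241), (139, 24, 138, 235), (142, 21, 135, 219), (145, 29, 138, 255), (148, 30, 129, 252), (151, 29, 140, 251), (154, 26, 118, 233), (157, 19, 57, 161), (160, 17, 30, 120), (163, 10, 13, 119), (166, 10, 13, 119)]
y 0.012 [(136, 21, 88, 176), (139, 22, 83, 163), (142, 20, 110, 163), (145, 24, 134, 207), (148, 24, 141, 219), (151, 25, 137, 235), (154, 25, 137, 235), (157, 18, 33, 237), (160, 15, 32, 189), (163, 9, 18, 138), (166, 100, 3, 255)]
[0.2821321  0.24252659 0.38782663]
yellow n 1512
(0.018, 0, 0.058) [ 12.92112159 277.49965962]
(0.15, 0, 0.058) [-102.1291057   278.11399415]
(0.01, -0.027, 0.034) [ 28.68465247 246.5248029 ]
(0.164, 0, 0.05) [-106.99933453  274.44164572]
```

```bash
python3 - <<'E'
from h import *
im=cv2.imread('pics/topf.png',0).astype(np.float32); sc=manip.grab_frame('top'); sn=manip.grab_frame('scene'); T=sc['pose']; save(sn,'sf.png')
g2=cv2.cvtColor(sn['pixels'],cv2.COLOR_RGB2GRAY).astype(np.float32)
X=np.arange(-24,26,3)
for y in(.046,.038,.031,-.022,-.026):
    for n,G,F in(('top',im,sc),('scn',g2,sn)):
        q=np.array([proj(F,F['pose'],(*bay(x/1000,y),.034)) for x in X],np.float32)
        print(y,n,cv2.remap(G,q[:,:1].copy(),q[:,1:].copy(),cv2.INTER_LINEAR)[:,0].astype(int).tolist())
print(X.tolist())
o,f=grab('top'); h=cv2.cvtColor(f['pixels'],cv2.COLOR_RGB2HSV)
p=np.argwhere(cv2.inRange(h,(0,0,190),(180,40,255))[232:258,245:278]); print('petri px',p.mean(0)[::-1]+[245,232])
a=cv2.imread('pics/top0.png').astype(int); b=cv2.cvtColor(f['pixels'],cv2.COLOR_RGB2BGR).astype(int); d=abs(a-b).max(2)
for n,(u0,v0,u1,v1) in dict(petri=(248,232,276,256),beaker=(206,122,230,144),cyl=(336,106,370,140)).items(): print(n,(d[v0:v1,u0:u1]>60).sum())
E
```

```text
0.046 top [44, 48, 68, 106, 162, 218, 243, 223, 171, 158, 198, 231, 227, 230, 204, 158, 211]
0.046 scn [51, 51, 50, 50, 51, 51, 51, 51, 51, 52, 52, 52, 52, 52, 50, 52, 53]
0.038 top [59, 56, 52, 55, 52, 56, 70, 90, 113, 126, 175, 224, 246, 228, 166, 101, 227]
0.038 scn [50, 51, 51, 50, 51, 52, 52, 52, 51, 52, 52, 52, 52, 53, 53, 53, 53]
0.031 top [57, 56, 54, 53, 61, 57, 55, 51, 45, 54, 115, 238, 248, 233, 195, 165, 169]
0.031 scn [51, 52, 50, 50, 51, 51, 50, 51, 52, 51, 51, 52, 53, 52, 52, 53, 52]
-0.022 top [51, 52, 51, 52, 54, 56, 54, 56, 45, 69, 165, 230, 241, 216, 157, 111, 190]
-0.022 scn [55, 55, 54, 53, 54, 60, 70, 86, 106, 131, 159, 179, 187, 176, 160, 146, 141]
-0.026 top [49, 49, 53, 54, 57, 55, 52, 52, 46, 61, 148, 217, 245, 233, 193, 154, 196]
-0.026 scn [55, 55, 55, 54, 53, 58, 68, 86, 106, 128, 150, 167, 172, 166, 163, 160, 160]
[-24, -21, -18, -15, -12, -9, -6, -3, 0, 3, 6, 9, 12, 15, 18, 21, 24]
petri px [260.6916996  244.31620553]
petri 0
beaker 0
cyl 0
```

The gate arm sits at x≈11 mm at both ends of the mouth, so it is shut to about 0 rad. The bystanders show no change and the arm is clear. Handing in.

```bash
python3 -c "
from workcell import manip
print(manip.get_obs()['clock'],manip.job_done())"
```

```text
the job is handed in; nothing more can be done
34.55 None
```

The rack is home in the lane with the gate shut across the mouth behind it. I handed the job in at 34.6 s of the 51 s allowed; no verdict was reported.

**What I did:** I pushed the rack in from its trailing end wall with the fingers shut, until it stalled on the buffers at 22 N. I then swept the gate shut along its arc by the knob until it met its stop (5 N), and backed the arm clear.

**Last checks, from the top camera:**
- **Rack:** its centre is at about x = 84, y = −2 mm of the bay, with about 3 mm uncertainty along the lane. The −2 mm is mostly bias from the rack's visible side face. It is square to about 0.01 rad.
- **Gate:** the arm lies at x ≈ 11 mm at both ends of the mouth, so its angle is about 0.
- **Bystanders:** the image shows no change at the petri dish, the beaker or the cylinder.
- **Robot:** the arm touches nothing.

**Not checked directly:**
- **Switch lever:** I did not see its angle. It is inferred from the stall on the buffers and from the rack's leading end being 10 mm or so from the end plate.
- **Tubes:** I last saw them standing just before the gate was closed.

**What went wrong or disagreed:**
- **Finger reach:** the real finger ends seem to sit about 35 mm short of the reported TCP. My two grasp attempts closed above the rack without touching it, so I switched to pushing.
- **Wrist limit:** I ran the last joint into its range limit, which left the tool tilted by 0.08 rad. I corrected this at the opposite limit before touching the rack.
- **Early push:** during the first part of the push the fingers pressed down on something with about 9 N. Raising them 8 mm cleared it.
- **Bay position:** my first estimate was about 3 mm off along the lane. I corrected it before closing the gate.

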